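Turn the jar's tag to the matching reader

TASK

The glass jar on the turntable has one orange tag. Without touching the jar, push the turntable round by its finger posts until the tag squarely faces the reader with the orange button, then press that orange button fully down and let it go. Leave the jar standing on the turntable with its tag still facing the orange reader, do not press the blue button, and leave the other things where they are.

Things in the scene. Friction and masses are not known exactly. Their poses are not given: they have to be found in the camera images.
- foot: Black round foot of the turntable, fixed to the worktop; origin on the turntable's axis at worktop height. The wooden turntable plate on it is 264 mm across, its top 25 mm above the worktop. On the plate stand six black finger posts (17 mm across, tops 85 mm above the worktop) on a circle of 115 mm radius, 60 degrees apart.
- turntable (a joint): Angle of the plate, rad, positive anticlockwise seen from above; it turns freely both ways and stays where it is left. At 0 one post lies in the direction of the foot's +x axis; the others follow every 60 degrees.
- jar: Loose glass jar with a dark lid, 90 mm across, 140 mm tall, about 0.55 kg, standing in the middle of the turntable and turning with it. Origin at the centre of its underside, z up; its +x axis points out through the middle of the orange tag.
- tag (a point): Middle of the orange tag on the jar's side, 46 mm from the jar's axis and 75 mm above its underside. The tag, with a white square in it, is about 38 mm wide; a 24 mm wide orange strip joins it to the lid and runs over the lid's top from the edge to the centre.
- reader_orange: White reader block with orange trim and an orange button on top, fixed to the worktop, 66 x 58 mm at the foot and 70 mm tall (button excluded). Origin at the centre of its underside. It has a dark reading window framed in orange on its +y and its -y face; one of these looks straight at the turntable's axis, 180 mm away. It stands left or right of the turntable.
- reader_blue: The same block with blue trim and a blue button, on the other side of the turntable; to be left alone.
- orange_button_top (a point): Centre of the top face of the orange push button (34 mm across), which moves straight down.
- orange_button (a joint): Travel of the orange button: 0 released, 0.008 m fully down (about 4 N); it springs back.
- blue_button (a joint): Travel of the blue button: 0 released, 0.008 m fully down.
- spice: Loose spice jar with a yellow cap, 42 mm across, 96 mm tall; a bystander behind the turntable. Origin at the centre of its underside.
- tape_roll: Loose roll of black tape lying flat, 55 mm across, 19 mm tall; a bystander right of the turntable. Origin at the centre of its underside.
- tub: Loose small white tub with a blue lid, 48 mm across, 32 mm tall; a bystander. Origin at the centre of its underside.
Things that resemble listed ones, but are neither listed nor needed, are in the scene too. What is shaped like the reader_orange but purple is not meant.

How it is judged:
On the way, in this order (a step that is already met when the one before it is completed fails the run):
1. the turntable rests with the jar's tag facing the orange reader (within 0.2 rad) (angle between the x axis of jar and the y axis of reader_orange, either way round below 0.2 rad and horizontal distance between tag and reader_orange below 0.17 m and angular speed of jar below 0.1 rad/s), for 0.2 s.
2. the orange button is pressed down (more than 6 of its 8 mm) while the tag faces that reader (value of joint orange_button above 0.006 m and angle between the x axis of jar and the y axis of reader_orange, either way round below 0.2 rad and horizontal distance between tag and reader_orange below 0.17 m), for 0.05 s.
At the end, for the whole second after the job is handed in: The jar stands upright and at rest on the turntable, within 30 mm of its axis, its orange tag facing the orange reader within 0.2 rad (11 degrees); the orange button has been pressed and is released (all of step 1 and horizontal distance between jar and foot below 0.03 m and height (world z) of jar between 0.02 and 0.035 m and angle between jar's own z axis and vertical below 0.1 rad and linear speed of jar below 0.02 m/s and value of joint orange_button below 0.002 m); the robot touches nothing.
It fails at once if the robot touches the jar (contact force between any of the arm, the fingers and jar above 0.5 N).
It fails at once if the blue button is pressed (more than 3 mm) (value of joint blue_button above 0.003 m).
It fails at once if the orange button is pressed down before the tag faces the orange reader (value of joint orange_button above 0.006 m and (angle between the x axis of jar and the y axis of reader_orange, either way round above 0.2 rad or horizontal distance between tag and reader_orange above 0.17 m)).
It fails at once if a bystander (spice jar, tub or tape roll) is moved by more than 30 mm (distance of any of spice, tape_roll, tub from where it was at the start of the episode above 0.03 m).
It also fails if it takes over 70 s, if anything falls off the work surface, if the arm or the gripper's body presses on something with over 40 N, if the wrist force passes 120 N, or if a joint passes its speed limit or range.

ROBOT

A 7-joint arm with a two-finger parallel gripper is mounted at the origin on a cart in front of the work surface, level with it; the furniture and walls round the work are solid. World frame = base frame: x ahead of the robot, y to its left, z up, the work surface at z = 0. Lengths are in m, angles in rad, forces in N, time in s.
With the tool pointing down it reaches from about 0.425 to 0.95 m from the base axis. Payload 4.7 kg.
Tool frame: the origin (TCP) lies on the centre line of the jaws, within the pads' length; the fingertips stand robot.nose_length ahead of it and the grasp point (between the pads) lies 8 mm behind it (robot.nose_length is the distance from the TCP to the fingertips, in m); z points along the fingers, y is the line along which they close (so a half turn about z gives the same grasp; the last joint's range is limited). The gripper opens to 85 mm and grips with 20 to 120 N. Pads are 22 mm wide; open, the fingers measure 114 mm over their backs; the gripper's body (76 mm by 85 mm) begins 54 mm behind the grasp point. The pads swing forward as they close: fully open they stand 13 mm farther back than shut.
Start: joints at [-1.318, 0.469, -0.049, 1.532, 0.024, 1.141, -0.082], TCP at [0.188, 0.648, 0.206] pointing down, gripper open.
Joint ranges: [-2.59, 2.59], [-0.33, 1.99], [-1.39, 1.29], [0.1, 2.45], [-1.04, 4.18], [0.21, 1.99], [-2.66, 2.66]. Speed limits (rad/s): [2.57, 2.57, 3.14, 3.14, 3.14, 3.14, 3.14].

INTERFACE

Orientations are given as [roll, pitch, yaw] about the fixed x, y, z axes, in that order (R = Rz(yaw) Ry(pitch) Rx(roll)).
In Python, from plant import robot gives the robot as it stands. Calls block until the motion is done:
- robot.goto(position, orientation): joint-space move of the TCP to a pose.
- robot.move_straight(position, vel=0.15, attitude=None, contact_N=None): straight line of the TCP; attitude=None keeps the orientation; vel is the mean speed in m/s. With contact_N (N) it stops when the force on the tool has changed by that much, and returns True; else False.
- robot.move_joints(angles): joint-space move.
- robot.grip(opening, strength=None): opening from 0.0 (shut) to 1.0 (fully open); strength is the grip in N (None keeps the last); returns when the fingers have stopped.
- robot.sleep(seconds).
- robot.inverse_kinematics(position, orientation): joint angles nearest the present ones, or None.
- robot.sense(): the state.
- robot.grab_frame(name): name is "side" or "top" or "wrist"; returns a dict with "image" (420x560x3 uint8, red, green, blue), "range_z" (420x560 float32, m along the optical axis (not along the pixel's ray), 0 where there is no reading), "fx", "fy", "cx", "cy" (pixels), "R" (3x3) and "t" (3): a world point X has camera coordinates R X + t. Camera axes: x right, y down, z forward; pixel columns grow to the right and rows downward; lengths in m; the calibration is good to about 2 mm. A picture is of the moment at which its call begins.
A pose or a line that the arm cannot do raises robot.IKError and nothing moves.
- robot.close_job(): hands the job in; it is judged then, once.
The state is a dict: "t": time; "joint_pos": joint angles; "joint_velocities": joint speeds; "effort": joint torques, N m; "tcp_pos": TCP position; "tcp_rot": TCP orientation; "wrist_force": force on the tool from outside, world axes, zero at the start; "torque": the same for the moment, N m; "opening": opening from 0.0 (shut) to 1.0 (fully open); "gripper_force": force on a finger pad.
Only numpy, scipy, OpenCV 4.12 (cv2) and the standard library are available. Lean on these libraries where they do the work, as an engineer would, in place of code of your own. Each camera call takes 0.05 s, during which the arm holds its last target. There are 200 camera calls.

## Working session

There is one attempt and no reset: what is moved stays moved. The work goes in short steps, each a Python script; the robot and the scene stay as the last script left them, time stands still between calls to the robot, and variables do not carry over. Pictures are saved under pics/ and viewed, at most 10 in all, crops included, and the job is handed in when it is done.

```bash
mkdir -p pics; ls
cat > h.py <<'E'
import numpy as np, cv2
from plant import robot
def grab(n):
    f=robot.grab_frame(n); f["X"]=cloud(f); return f
def cloud(f):
    z=f["range_z"].astype(float); v,u=np.indices(z.shape)
    P=np.stack([(u-f["cx"])/f["fx"]*z,(v-f["cy"])/f["fy"]*z,z],-1)
    X=(P-f["t"])@f["R"]; X[z==0]=np.nan; return X
def save(f,n): cv2.imwrite("pics/"+n,f["image"][:,:,::-1])
E
python3 - <<'E'
from h import *
import pickle
D={n:grab(n) for n in("top","side")}
pickle.dump(D,open("d.pkl","wb"))
for n in D: save(D[n],n+".png"); print(n,D[n]["fx"],-D[n]["R"].T@D[n]["t"])
print(robot.nose_length,robot.sense()["t"],robot.sense()["tcp_rot"])
E
```

```text
pics
top 402.87453471504483 [ 0.42817578 -0.03175374  1.00856583]
side 440.48845701603676 [ 0.19062556 -0.4096488   0.88083104]
0.011 0.1 [-3.13975742e+00  4.60756560e-05  2.85984532e+00]
```

View pics/top.png

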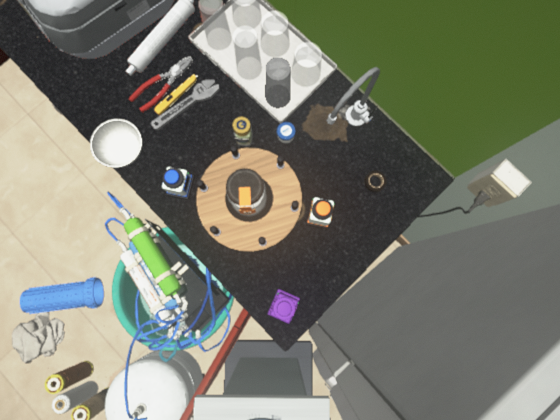

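View pics/side.png

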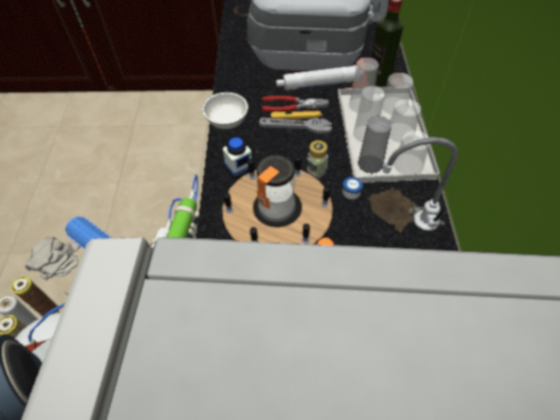

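The top picture shows the turntable at about (249,199), with the orange reader at (321,210) and the blue one at (176,180). The purple lookalike is at (284,306), and the tag strip on the lid is at (245,200). Orange candidates are the button at (321,208), the tag strip at (245,200) and the yellow cap at (242,125). By the description I choose the block at (321,210). Next I measure and check it in a crop.

```bash
cat > m.py <<'E'
from h import *
import pickle
def measure(f,verbose=True):
    X=f["X"]; hsv=cv2.cvtColor(f["image"],cv2.COLOR_RGB2HSV); H,S,V=[hsv[...,i].astype(int) for i in range(3)]
    z=X[...,2]; 
    org=(H<14)&(S>150)&(V>120)
    return X,H,S,V,z,org
def comps(m,X,lo=4):
    n,l,st,c=cv2.connectedComponentsWithStats(m.astype(np.uint8))
    return [(c[i].round(0),st[i,4],np.nanmedian(X[l==i],0).round(4)) for i in range(1,n) if st[i,4]>=lo]
E
python3 - <<'E'
from m import *
D=pickle.load(open("d.pkl","rb"))
f=D["top"]; X,H,S,V,z,org=measure(f)
print("center px",X[199,290],"right",X[210,350],"tabletop")
wood=(abs(z-.025)<.006)&(V>110)&(S>50)&(S<170)
wood[:140]=0;wood[255:]=0;wood[:,:190]=0;wood[:,310:]=0
c,r=cv2.minEnclosingCircle(X[wood][:,:2].astype(np.float32)); print("plate",wood.sum(),c,r)
print("ORANGE");[print(*k) for k in comps(org&(z>.03)&(z<.2),X)]
print("BLUE");[print(*k) for k in comps((H>100)&(H<125)&(S>150)&(z>.02)&(z<.12),X,10)]
roi=np.zeros(z.shape,bool);roi[135:260,185:315]=1
print("POST");[print(*k) for k in comps(roi&(V<60)&(z>.06)&(z<.1),X,3)]
print("LID");[print(*k) for k in comps(roi&(z>.15)&(z<.18),X,10)]
print("reader top");[print(*k) for k in comps((z>.062)&(z<.085)&(V>150),X,10)]
cv2.imwrite("pics/crop.png",cv2.resize(f["image"][110:270,150:360,::-1],None,fx=3.6,fy=3.6,interpolation=cv2.INTER_CUBIC))
E
```

```text
center px [ 0.6216429  -0.05965674  0.02361909] right [ 6.00261514e-01 -2.13441961e-01  1.98294770e-04] tabletop
plate 6204 (0.6222717761993408, 0.0412042960524559) 0.15941601991653442
ORANGE
[322. 201.] 4 [ 0.607  -0.1345  0.0803]
[328. 205.] 8 [ 0.5964 -0.1475  0.0875]
[245. 209.] 23 [0.5742 0.04   0.1444]
[323. 213.] 19 [ 0.5762 -0.1341  0.0928]
BLUE
[171. 176.] 153 [0.6571 0.2183 0.0937]
POST
[235. 151.] 22 [0.7241 0.0753 0.0794]
[280. 163.] 11 [ 0.7001 -0.0333  0.0734]
[202. 186.] 19 [0.6396 0.1496 0.0766]
[216. 232.] 5 [0.5317 0.1119 0.0776]
LID
[245. 187.] 1126 [0.6182 0.0419 0.1653]
[245. 208.] 23 [0.5745 0.0396 0.1606]
reader top
[245.   9.] 167 [1.1041 0.0617 0.0734]
[218.  31.] 145 [1.0401 0.1278 0.0732]
[274.  37.] 169 [ 1.0264 -0.0132  0.073 ]
[249.  63.] 136 [0.9564 0.0479 0.0732]
[306.  69.] 152 [ 0.9423 -0.0944  0.0738]
[361. 106.] 46 [ 0.8493 -0.2297  0.0709]
[237. 136.] 12 [0.7678 0.0729 0.0672]
[246. 136.] 16 [0.7667 0.0495 0.0677]
[167. 171.] 18 [0.675  0.2361 0.081 ]
[184. 173.] 37 [0.6722 0.1956 0.0687]
[174. 188.] 102 [0.6342 0.2142 0.0686]
[315. 200.] 24 [ 0.6128 -0.1178  0.0681]
[319. 203.] 11 [ 0.6045 -0.1262  0.0807]
[332. 203.] 17 [ 0.6055 -0.1578  0.07  ]
[320. 219.] 99 [ 0.5653 -0.1275  0.0689]
[283. 307.] 325 [ 0.3654 -0.0448  0.0801]
[340. 369.] 81 [ 0.2295 -0.1743  0.0689]
```

View pics/crop.png

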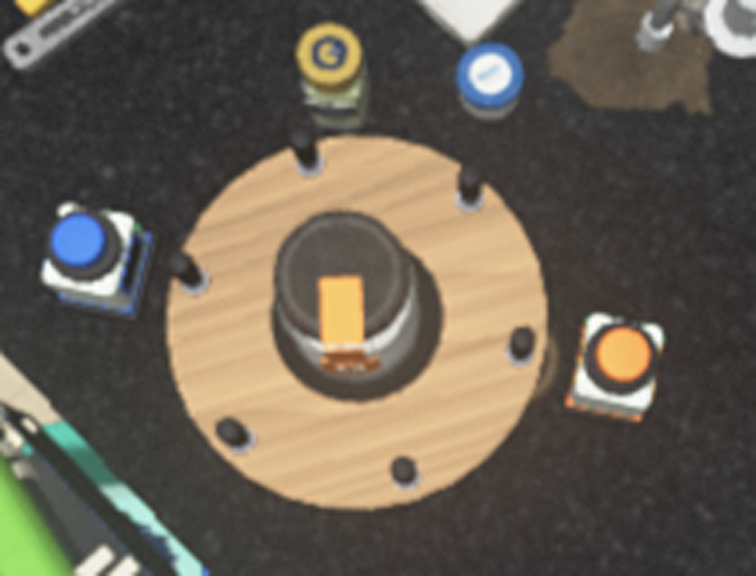

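```bash
cat >> m.py <<'E'
def ray(f,u,v,z):
    c=-f["R"].T@f["t"]; d=f["R"].T@np.array([(u-f["cx"])/f["fx"],(v-f["cy"])/f["fy"],1])
    return c+d*(z-c[2])/d[2]
def blob(f,m,z):
    n,l,st,c=cv2.connectedComponentsWithStats(m.astype(np.uint8))
    i=1+st[1:,4].argmax(); return ray(f,*c[i],z),st[i,4]
def tagdir(f):
    # orange strip pixels on lid top
    X,H,S,V,z,_=measure(f)
    m=(H>3)&(H<20)&(S>130)&(V>150)&(z>.145)&(z<.18)
    return m
E
python3 - <<'E'
from m import *
f=pickle.load(open("d.pkl","rb"))["top"]; X,H,S,V,z,org=measure(f)
m=(H>3)&(H<20)&(S>130)&(V>150)
a=m.copy(); a[:195]=0;a[230:]=0;a[:,:308]=0;a[:,345:]=0
print("button",blob(f,a,.082))
b=tagdir(f);n,l,st,c=cv2.connectedComponentsWithStats(b.astype(np.uint8)); print(st[1:],c[1:])
print("lid strip",blob(f,b,.165))
# plate: ellipse fit of wood outline
w=(abs(z-.025)<.008)&(H<25)&(S>40); w[:140]=0;w[258:]=0;w[:,:190]=0;w[:,306:]=0
w=cv2.morphologyEx(w.astype(np.uint8),cv2.MORPH_OPEN,np.ones((3,3)))
cs=max(cv2.findContours(w,0,cv2.CHAIN_APPROX_NONE)[0],key=cv2.contourArea)[:,0]
hull=cv2.convexHull(cs)[:,0]
P=np.array([ray(f,u,v,.025)[:2] for u,v in hull])
from scipy.optimize import least_squares
r=least_squares(lambda p:np.hypot(*(P-p[:2]).T)-p[2],[.62,.04,.132],loss="soft_l1",f_scale=.002).x; print("plate",r)
for n,(u,v) in dict(P1=(304,138),P2=(470,172),P3=(182,262),P4=(233,428),P5=(403,466),P6=(522,334)).items():
    p=ray(f,150+u/3.6,110+v/3.6,.085); d=p[:2]-r[:2]; print(n,p.round(3),np.hypot(*d).round(3),np.degrees(np.arctan2(d[1],d[0])).round(1))
for n,(u,v,h) in dict(lid=(343,270,.165),blue=(78,240,.082),spice=(329,56,.096),tub=(490,75,.032)).items(): print(n,ray(f,150+u/3.6,110+v/3.6,h).round(3))
print("tape",ray(f,376,181,.019))
E
```

```text
button (array([ 0.59033906, -0.13535125,  0.082     ]), np.int32(172))
[[239 187  12  18  54]
 [247 207   3   1   3]] [[245.12962963 193.7962963 ]
 [248.         207.        ]]
lid strip (array([0.6035875 , 0.04025508, 0.165     ]), np.int32(54))
plate [0.6208907  0.04182521 0.13061727]
P1 [0.73  0.076 0.085] 0.115 17.2
P2 [ 0.709 -0.034  0.085] 0.116 -40.8
P3 [0.645 0.152 0.085] 0.113 77.8
P4 [0.537 0.114 0.085] 0.111 139.2
P5 [0.514 0.005 0.085] 0.113 -161.2
P6 [ 0.601 -0.07   0.085] 0.113 -100.2
lid [0.623 0.041 0.165]
blue [0.659 0.221 0.082]
spice [0.783 0.06  0.096]
tub [ 0.796 -0.048  0.032]
tape [ 0.67262413 -0.27715956  0.019     ]
```

The crop agrees with the description. The button sits 180 mm from the axis at -99.9°, the posts are at about 18.7°+60k on a 113–116 mm radius, and the tag points to about -175°. It needs roughly +75°. I'll straddle the post at -161° and sweep it round the near side.

```bash
cat >> m.py <<'E'
C=np.array([.621,.042]); PH=-161.3
def pose(deg,z,off):
    a=np.radians(deg); y=(a+off+np.pi)%(2*np.pi)-np.pi
    return [*(C+.115*np.array([np.cos(a),np.sin(a)])),z],[np.pi,0,y]
E
python3 - <<'E'
from m import *
for off in(0,np.pi):
    for d in(-161,-123,-86):
        q=robot.inverse_kinematics(*pose(d,.06,off)); print(off,d,None if q is None else np.round(q,2))
E
```

```text
0 -161 [-0.33  0.4   0.29  2.07 -0.18  0.69  1.98]
0 -123 [ 0.74  0.68 -0.99  1.9   0.7   0.95  1.97]
0 -86 [-0.65  0.84  1.11  1.81 -0.87  1.07 -2.28]
3.141592653589793 -161 [-0.65  0.48  0.72  2.09 -0.46  0.74 -0.87]
3.141592653589793 -123 [-0.5   0.54  0.7   1.97 -0.48  0.8  -0.1 ]
3.141592653589793 -86 [-0.36  0.61  0.57  1.8  -0.43  0.86  0.49]
```

Run:
```python
from m import *
robot.grip(.4)
p,o=pose(PH,.24,np.pi); robot.goto(p,o)
f=grab("wrist"); save(f,"w1.png"); pickle.dump(f,open("w1.pkl","wb"))
s=robot.sense(); print(s["t"],s["tcp_pos"],s["opening"])
```

```text
3.25 [0.51221705 0.00615289 0.2398802 ] 0.39807500681354835
```

View pics/w1.png

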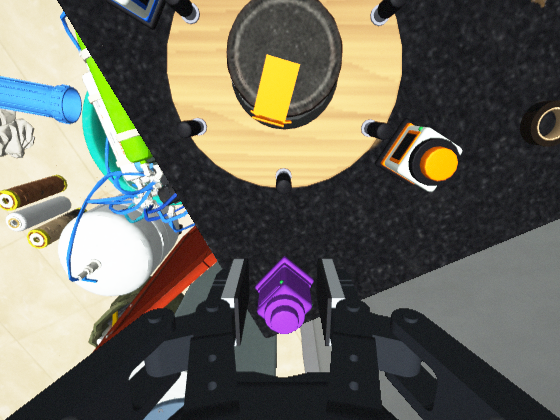

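The wrist view shows the target post at (284,175) and the lid strip from (280,58) to (268,120). The orange reader is at (425,160), its window facing the jar, and the purple decoy is at (285,290).

```bash
cat >> m.py <<'E'
def tagang(f,verbose=False):
    X,H,S,V,z,_=measure(f)
    m=(H>8)&(H<26)&(S>150)&(V>150)&(z>.155)&(z<.18)&(np.hypot(X[...,0]-C[0],X[...,1]-C[1])<.055)
    v,u=np.nonzero(m); P=np.array([ray(f,a,b,np.nanmedian(z[m])) for a,b in zip(u,v)])[:,:2].astype(np.float32)
    (c,wh,a)=cv2.minAreaRect(P); b=cv2.boxPoints((c,wh,a)); e=[b[1]-b[0],b[2]-b[1]]; e=max(e,key=np.linalg.norm)
    if e@(np.array(c)-C)<0:e=-e
    return np.degrees(np.arctan2(e[1],e[0])),c,wh,len(P),np.nanmedian(z[m])
def proj(f,p):
    q=f["R"]@np.array(p)+f["t"]; return f["fx"]*q[0]/q[2]+f["cx"],f["fy"]*q[1]/q[2]+f["cy"]
E
python3 - <<'E'
from m import *
f=pickle.load(open("w1.pkl","rb"))
print(tagang(f)); p,_=pose(PH,.085,0); print(proj(f,p),ray(f,284,173,.085),proj(f,[.5903,-.1354,.08]),proj(f,[.5122,.006,.0]))
c=ray(f,283,50,.165);print("lid",c, "button",ray(f,439,164,.08))
E
```

```text
(np.float32(-176.49097), (0.5971574187278748, 0.040105611085891724), (0.04361598566174507, 0.02448195219039917), 198, np.float64(0.16780946671627747))
(np.float64(282.8270745877633), np.float64(188.6364341730061)) [0.52820688 0.00933279 0.085     ] (np.float64(435.24610721511004), np.float64(160.380222626391)) (np.float64(282.141773012246), np.float64(172.6284579966097))
lid [0.62454261 0.04334994 0.165     ] button [ 0.58817122 -0.14084971  0.08      ]
```

Run:
```python
from m import *
p,o=pose(PH,.06,np.pi)
hit=robot.move_straight(p,vel=.12,contact_N=8); print("hit",hit,robot.sense()["tcp_pos"])
if hit: robot.move_straight([*p[:2],.24]); raise SystemExit
F0=0
end=PH+76.6+3
for d in np.linspace(PH,end,17)[1:]:
    p,o=pose(d,.06,np.pi); robot.move_straight(p,vel=.05,attitude=o)
    F0=max(F0,np.linalg.norm(robot.sense()["wrist_force"]))
robot.sleep(.3)
p,o=pose(end-3,.06,np.pi); robot.move_straight(p,vel=.05,attitude=o)
robot.move_straight([*p[:2],.24])
f=grab("wrist"); save(f,"w2.png"); g=grab("top")
print(F0,robot.sense()["t"],tagang(f),tagang(g))
```

```text
hit False [0.51261778 0.00517413 0.06058732]
1.3034420978241648 12.5167 (np.float32(-175.9528), (0.5970046520233154, 0.040204454213380814), (0.04388786107301712, 0.024802645668387413), 253, np.float64(0.16639600217657244)) (np.float32(0.0), (0.5834285020828247, 0.02918427623808384), (0.0, 0.0), 1, np.float64(0.1669613994443678))
```

View pics/w2.png

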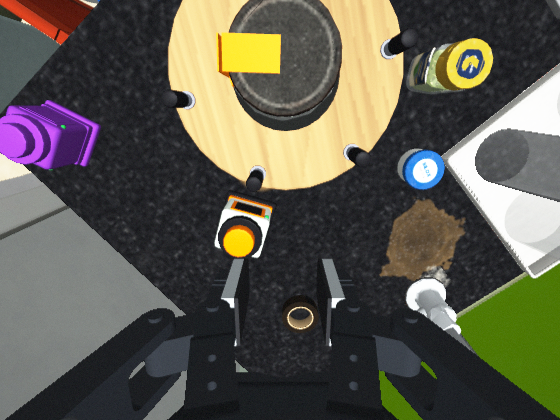

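The tag did not move. I check where the posts are now, and the plate's grain.

Run:
```python
from m import *
g=grab("top"); f=grab("wrist"); pickle.dump((g,f),open("d2.pkl","wb"))
a=pickle.load(open("d.pkl","rb"))["top"]
cr=lambda x:cv2.resize(x["image"][130:270,170:340,::-1],None,fx=2.3,fy=2.3,interpolation=cv2.INTER_CUBIC)
cv2.imwrite("pics/cmp.png",np.hstack([cr(a),cr(g)]))
for d in range(-161,200,60): print(d,np.round(proj(f,pose(d-.3,.085,0)[0])))
s=robot.sense();print(s["tcp_pos"],s["opening"])
```

```text
-161 [167.  98.]
-101 [251. 183.]
-41 [361. 158.]
19 [406.  36.]
79 [322. -78.]
139 [190. -39.]
199 [167.  98.]
[ 0.63127586 -0.07247296  0.23916408] 0.3991690803990714
```

View pics/cmp.png

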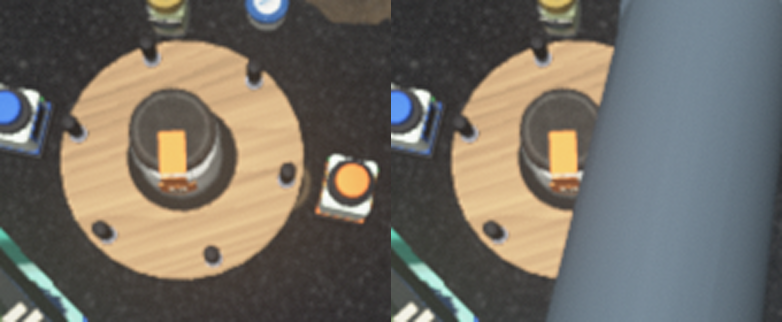

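Run:
```python
from m import *
g,f=pickle.load(open("d2.pkl","rb"));X=f["X"]
s=robot.sense();t=s["tcp_pos"];print(t,s["tcp_rot"],s["joint_pos"],s["t"])
for n,sl in dict(L=np.s_[255:345,215:250],R=np.s_[255:345,315:350]).items():
    P=X[sl].reshape(-1,3);P=P[np.isfinite(P[:,0])];P=P[(P[:,2]>.15)]
    a=np.radians(-84.7);e=np.array([np.cos(a),np.sin(a)]);tt=np.array([-e[1],e[0]])
    d=P[:,:2]-C
    print(n,len(P),"z",np.percentile(P[:,2],[1,5,50,95]),"rad",np.percentile(d@e,[2,50,98]),"tan",np.percentile(d@tt,[2,50,98]))
```

```text
[ 0.63127586 -0.07247296  0.23916408] [-3.14010059e+00 -5.22159037e-05  1.66330097e+00] [-0.20303577  0.38737606  0.34358072  1.60970836 -0.13836346  1.17006281
  0.26381032] 12.6167
L 2523 z [0.26983784 0.27414826 0.3007188  0.33298533] rad [0.0982314  0.10473331 0.1246396 ] tan [-0.02891897 -0.01887393 -0.01530965]
R 2454 z [0.26945294 0.27414314 0.30025948 0.33275966] rad [0.09822918 0.10480322 0.12463363] tan [0.01531142 0.018698   0.02842427]
```

The depth cloud puts the fingertips about 29 mm above the reported TCP at this opening, so they passed just over the 85 mm posts. Laterally they are where expected. I repeat the sweep with the TCP lower (z = 0.025, real tips about 0.054).

Run:
```python
from m import *
p,o=pose(PH,.24,np.pi); a=pose(-123,.24,np.pi); robot.move_straight(a[0],attitude=a[1],vel=.2); robot.move_straight(p,attitude=o,vel=.2)
p,o=pose(PH,.025,np.pi)
hit=robot.move_straight(p,vel=.12,contact_N=8); print("hit",hit,robot.sense()["tcp_pos"])
if hit: robot.move_straight([*p[:2],.24]); raise SystemExit
F0=[]
end=PH+76.4+3.4
for d in np.linspace(PH,end,17)[1:]:
    p,o=pose(d,.025,np.pi); robot.move_straight(p,vel=.05,attitude=o)
    F0.append(np.linalg.norm(robot.sense()["wrist_force"]))
robot.sleep(.3)
p,o=pose(end-3.4,.025,np.pi); robot.move_straight(p,vel=.05,attitude=o)
robot.move_straight([*p[:2],.24])
f=grab("wrist"); save(f,"w3.png"); pickle.dump(f,open("w3.pkl","wb"))
print(np.round(F0,1),robot.sense()["t"],tagang(f))
```

```text
hit False [0.51253665 0.00514846 0.02551747]
[0.5 0.2 1.1 0.8 0.7 1.1 0.6 0.8 1.2 0.6 1.  1.1 0.8 0.9 0.7 0.7] 24.0083 (np.float32(-101.34819), (0.6179907321929932, 0.01584848389029503), (0.04366017505526543, 0.024477781727910042), 147, np.float64(0.1677721921818095))
```

View pics/w3.png

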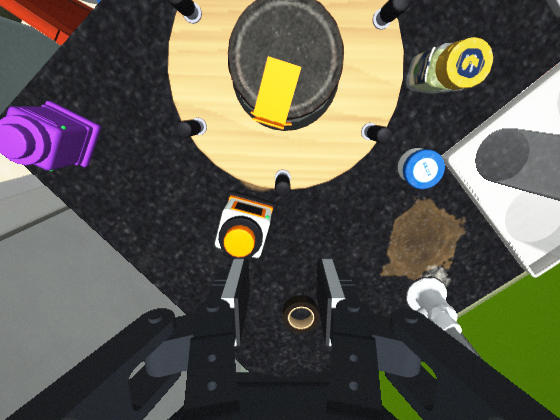

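The tag now stands at about -101°, against -99.9° for the reader. Next I press the button, seen at (239,241).

Run:
```python
from m import *
f=pickle.load(open("w3.pkl","rb")); X,H,S,V,z,_=measure(f)
m=(H>8)&(H<26)&(S>150)&(V>150); m[:222]=0;m[262:]=0;m[:,:215]=0;m[:,:]&=(np.arange(560)<270)
zb=np.nanmedian(z[m]); b,n=blob(f,m,zb); print("button",b,n)
b[:2]=(b[:2]+[.5903,-.1354])/2
assert abs(np.hypot(*(b[:2]-C))-.18)<.01 and .07<zb<.1
o=[np.pi,0,robot.sense()["tcp_rot"][2]]
robot.grip(0.0)
robot.move_straight([b[0],b[1],.2],attitude=o); robot.move_straight([b[0],b[1],.11],vel=.1)
hit=robot.move_straight([b[0],b[1],.03],vel=.025,contact_N=9); s=robot.sense()
print(hit,s["tcp_pos"],s["wrist_force"])
robot.sleep(.15); print(robot.sense()["wrist_force"],robot.sense()["tcp_pos"])
```

```text
button [ 0.5893864  -0.13375356  0.09457643] 351
True [ 0.58981565 -0.13458115  0.0611785 ] [-1.74300187  0.19808488  6.06518811]
[-0.70606483 -0.18817471  6.18323377] [ 0.58984499 -0.13458788  0.06120011]
```

Run:
```python
from m import *
t=robot.sense()["tcp_pos"]
robot.move_straight([t[0],t[1],t[2]-.002],vel=.02,contact_N=15); robot.sleep(.1)
s=robot.sense();print(s["tcp_pos"],s["wrist_force"])
robot.move_straight([t[0],t[1],.24],vel=.1); robot.move_straight([t[0]-.06,t[1]-.15,.28],vel=.25); robot.sleep(.5)
f=grab("top"); save(f,"end.png"); g=grab("wrist")
print(robot.sense()["t"],robot.sense()["wrist_force"])
for x in(f,g):
    try: print(tagang(x))
    except Exception as e: print(e)
```

```text
[ 0.58992031 -0.13457401  0.06102931] [-4.73659931  0.45291726 12.75539971]
31.975 [-0.2859626   0.60911611  0.10564614]
(np.float32(-38.814167), (0.6111475825309753, 0.00011266651563346386), (0.01988675259053707, 0.0), 2, np.float64(0.16651947431628242))
too many indices for array: array is 1-dimensional, but 2 were indexed
```

View pics/end.png

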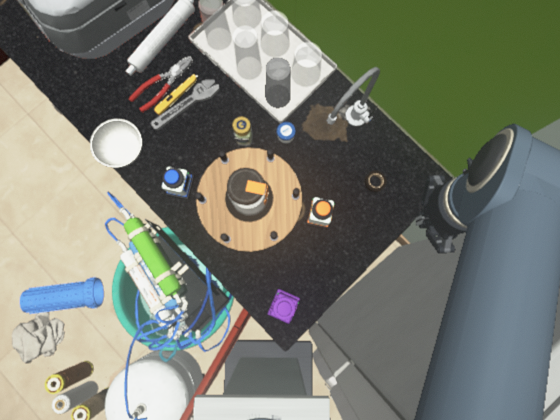

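The button bottomed out hard: the force rose to 12.8 N with no further travel. The end picture shows the strip at (256,187) pointing at the orange reader, with everything else in place and the arm clear.

```bash
python3 -c "
from plant import robot
print(robot.close_job())"
```

```text
the job is handed in; nothing more can be done
None
```

I handed the job in at about 32 s, with no verdict returned: the tag faces the orange reader to within about 2°, the orange button was pressed to its stop and let go, the jar, blue button and bystanders were not touched, and the first sweep passed just over the posts without moving anything.

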